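Shut the coffee box and snap its latch

ROBOT

A 6-joint arm with a two-finger parallel gripper is mounted at the origin on a cart in front of the work surface, level with it; the furniture and walls round the work are solid. World frame = base frame: x ahead of the robot, y to its left, z up, the work surface at z = 0. Lengths are in m, angles in degrees, forces in N, time in s.
With the tool pointing down it reaches from about 0.4 to 0.825 m from the base axis. Payload 7 kg.
Tool frame: the origin (TCP) lies midway between the tips of the shut fingers; the grasp point (between the pads) lies 19 mm behind it; z points along the fingers, y is the line along which they close (so a half turn about z gives the same grasp; the last joint's range is limited). The gripper opens to 88 mm and grips with 3 to 60 N. Pads are 19 mm wide; open, the fingers measure 130 mm over their backs; the gripper's body (78 mm by 193 mm) begins 47 mm behind the grasp point.
Start: joints at [84.116, 20.546, 0.682, 0, -70.136, -16.507], TCP at [0.257, 0.624, 0.227] pointing down, gripper open.
Joint ranges: [-176.03, 176.03], [-82.01, 121.73], [-58.28, 71.71], [-173.87, 95.51], [-174.79, -0.11], [-173.66, 173.66]. Speed limits (degrees/s): [136.94, 136.94, 172.46, 180, 180, 180].

INTERFACE

Orientations are given as [roll, pitch, yaw] about the fixed x, y, z axes, in that order (R = Rz(yaw) Ry(pitch) Rx(roll)).
In Python, from plant import telemetry, viewer, workorder gives the robot as it stands. The module is installed in compiled form; this text tells all that it offers.
- The arm moves only by the tool carry_out, never from a script. Its argument "rows" is a list of rows, each a list of 6 numbers: the shift along the tool's x, y, z in m, then the turn, a rotation vector about the tool's x, y, z in rad. In form: [[tx, ty, tz, ax, ay, az], ...]. A call has 1 to 8 rows; each row is the pose to reach, as a shift and turn from the pose commanded when the call began, along the tool's axes at that moment; what a row does not reach only later rows make up. A row lasts 1/8 s, in which the tool goes at most 62.5 mm and 10.7 degrees, less where a joint would pass 70% of its speed; a pose out of reach is approached as far as the arm can. A call with a gripper value outside its range is refused whole. "grip" is the gripper's target within -1 to 1 (fully open at 1, half-way at 0, shut at -1), set as the call begins (left out, the last holds). The fingers move at their own pace and stop on an object; the grip force is fixed at half the most. Time passes only in rows, so rows that repeat a pose let the fingers close. It gives the time, the measured TCP pose, the force, the opening and the grip force at its end, in the units of the state.
- telemetry.get_obs(): the state, without advancing time (a new reading comes with each control period).
- viewer.snapshot(name): name is "scene" or "side" or "wrist"; returns the picture (384x512x3 uint8, red, green, blue); there is no depth.
- viewer.camera_info(name): a dict with "intrinsics" (3x3 intrinsics, pixels), "extrinsics" (4x4, takes a point from camera to world coordinates); the wrist camera has in their place "tool_from_camera" (4x4, takes a point from camera to tool coordinates, whose origin is the TCP and whose axes are the flange's). Camera axes: x right, y down, z forward; pixel columns grow to the right and rows downward; lengths in m; the calibration is good to about 2 mm. The wrist camera is an equidistant fisheye: a pixel r from the principal point sees the ray r / f radians off the axis. A picture is of the moment at which its call begins: read the wrist's pose just before it. camera_info takes no time and is no camera call.
- workorder.close_job(): hands the job in; it is judged then, once.
The state is a dict: "clock": time; "joint_pos": joint angles; "qvel": joint speeds; "tau": joint torques, N m; "tool_pos": TCP position; "orientation": TCP orientation; "force": force on the tool from outside, world axes, zero at the start; "moment": the same for the moment, N m; "opening": finger opening in m; "gripper_force": force on a finger pad.
Only numpy, scipy, OpenCV 4.12 (cv2) and the standard library are available. Lean on these libraries where they do the work, as an engineer would, in place of code of your own. Each camera call takes 0.05 s, during which the arm holds its last target. There are 200 camera calls.

TASK

The blue coffee box on the range stands open with its scoop inside. Without taking anything between the fingers or lifting anything, push the wooden lid fully shut with the fingertips, and then flip the black latch lever on the lid's front edge down past its centre so that it snaps flat against the front of the box and stays there. Leave the box standing where it is, its scoop inside, and do not disturb the salt shaker, the spice jar and the teaspoon.

Things in the scene. Friction and masses are not known exactly. Their poses are not given: they have to be found in the camera images.
- coffee_box: blue box, 150 (its x) x 120 (its y) x 85 mm high, open on top, walls 4 mm, 1.6 kg, standing loose on the range top (light pushes do not move it). Origin: centre of its underside; its x axis points from the latch side (front) to the lid's hinge side (back), z up.
- lid_hinge (a point): middle of the lid's hinge axis (which runs along the box's y), at the top of the box's back wall: 75 mm behind the box's origin along its x, 85 mm up.
- lid_front (a point): middle of the front edge of the upper face of the wooden lid (lid 154 x 124 mm, its upper face 9 mm above the hinge axis when shut): in the lid's frame 150 mm in front of the hinge axis and 9 mm above it; moves with the lid. The point's x and y axes lie in the lid's plane (x toward the hinge), z is the lid's normal, out of its upper face.
- box_lid (a joint): angle of the lid, rad: 0 shut, grows as the front edge rises, starts 0.35 to 0.65. A stiff hinge: it stays where it is left and takes less than 3 N at the front edge to push down.
- latch_pin (a point): middle of the latch lever's hinge pin (8 mm thick, along the box's y), on the lid's front edge, 158 mm in front of the lid's hinge axis and 5 mm above it in the lid's frame.
- latch_tip (a point): middle of the free end of the latch lever, a black plate 34 mm wide, 45 mm long from pin to tip, 4 mm thick with an 8 mm bead along its end.
- box_latch (a joint): angle of the latch lever on the lid, rad: 0 open, pointing forward and 0.63 rad up from the lid's plane; 0.63 straight forward; 2.2 snapped shut, hanging flat against the box's front wall. An over-centre spring throws it back to 0 from below 1.0 and on to 2.2 from above. Pressing it over takes 3 to 5 N at first, less toward the centre.
- coffee_scoop: blue plastic coffee scoop, 119 x 45 x 30 mm, lying in the box; origin: centre of its underside.
- salt_shaker: glass and grey salt shaker, 44 mm wide, 90 mm high, upright to the left of the box or, swapped with the spice jar, to the right; origin: centre of its underside.
- spice_jar: spice jar with a red cap, 45 mm wide, 106 mm high, upright on the other side of the box; origin: centre of its underside.
- teaspoon: teaspoon with a red handle, 132 x 26 x 11 mm, lying across in front of the box, nearer the robot; origin: centre of its underside.
There are look-alikes about, which are no part of the job. Leave any green look-alike of the salt_shaker alone.

How it is judged (in metres and radians):
On the way, in this order (a step that is already met when the one before it is completed fails the run):
1. the lid is shut while the latch lever is still up (value of joint box_lid below 0.04 rad and value of joint box_latch below 0.8 rad), for 0.05 s.
2. the latch lever has snapped down (value of joint box_latch above 2.08 rad and value of joint box_lid below 0.04 rad), for 0.2 s.
At the end, for the whole second after the job is handed in: The lid is shut (within 0.04 rad), the latch lever is snapped down (within 0.12 rad of hanging flat), the box stands upright and at rest within 25 mm of where it stood with the scoop in it, and the salt shaker, spice jar (both upright) and teaspoon are within 25 mm of where they stood (all of step 2 and distance of each of coffee_box, salt_shaker, spice_jar, teaspoon from where it was at the start of the episode below 0.025 m and angle between coffee_box's own z axis and vertical below 0.05 rad and linear speed of coffee_box below 0.02 m/s and horizontal distance between coffee_scoop and coffee_box below 0.06 m and z of coffee_scoop in the frame of coffee_box below 0.06 m and angle between each of salt_shaker, spice_jar's own z axis and vertical below 0.15 rad); the robot touches nothing.
It fails at once if the latch lever or the lid edge was taken between the fingers (distance between the grasp point and latch_tip below 0.006 m or distance between the grasp point and lid_front below 0.006 m).
It fails at once if the box was lifted or tipped (height (world z) of coffee_box above 0.012 m or angle between coffee_box's own z axis and vertical above 0.12 rad).
It fails at once if the box was shoved more than 25 mm (distance of coffee_box from where it was at the start of the episode above 0.025 m).
It fails at once if the scoop was taken out of the box (z of coffee_scoop in the frame of coffee_box above 0.085 m).
It fails at once if the salt shaker, spice jar or teaspoon was lifted, moved or knocked over (distance of any of salt_shaker, spice_jar, teaspoon from where it was at the start of the episode above 0.025 m or angle between any of salt_shaker, spice_jar's own z axis and vertical above 0.3 rad).
It also fails if it takes over 38 s, if anything falls off the work surface, if the arm or the gripper's body presses on something with over 40 N, if the wrist force passes 120 N, or if a joint passes its speed limit or range.

## Working session

There is one attempt and no reset: what is moved stays moved. The work goes in short steps, Python scripts to look and compute and a tool call to move; the robot and the scene stay as the last step left them, time stands still between calls to the robot, and variables do not carry over. Pictures are saved under pics/ and viewed, at most 10 in all, crops included, and the job is handed in when it is done.

Besides the shell and the picture viewer there is one more tool, called after "Request:" as name(argument=value, ...) on one line, values as JSON. carry_out: Moves the arm, as the interface text tells. Its arguments: {"type":"object","properties":{"rows":{"type":"array"},"grip":{"type":"number"}},"required":["rows"]}

```bash
mkdir -p pics; python3 - <<'E'
from plant import telemetry, viewer
import cv2,numpy as np
o=telemetry.get_obs();print({k:np.round(o[k],3).tolist() for k in ['clock','tool_pos','orientation','opening','force']})
ims=[]
for n in ['scene','side']:
    im=viewer.snapshot(n);np.save(f'{n}.npy',im);ims.append(im)
    c=viewer.camera_info(n);print(n,np.round(c['intrinsics'],1).tolist(),np.round(c['extrinsics'],4).tolist())
print(np.round(viewer.camera_info('wrist')['tool_from_camera'],3).tolist())
for n,i in zip(['scene','side'],ims): cv2.imwrite(f'pics/{n}0.png',cv2.resize(i[...,::-1],(768,576),interpolation=cv2.INTER_CUBIC))
E
```

```text
{'clock': 0.0, 'tool_pos': [0.257, 0.624, 0.226], 'orientation': [179.905, -0.007, -22.398], 'opening': 0.088, 'force': [-0.602, -0.001, 0.2]}
scene [[394.3, 0.0, 259.7], [0.0, 394.3, 191.3], [0.0, 0.0, 1.0]] [[0.5506, -0.3749, 0.7459, -0.1197], [-0.8345, -0.2688, 0.4809, -0.5634], [0.0202, -0.8873, -0.4608, 0.4881], [0.0, 0.0, 0.0, 1.0]]
side [[347.4, 0.0, 263.0], [0.0, 347.4, 191.0], [0.0, 0.0, 1.0]] [[-0.8717, -0.3017, 0.3861, 0.1998], [-0.4896, 0.5673, -0.6621, 0.4097], [-0.0193, -0.7663, -0.6422, 0.6652], [0.0, 0.0, 0.0, 1.0]]
[[-0.001, -0.968, -0.252, 0.068], [1.0, -0.001, 0.001, -0.001], [-0.001, -0.252, 0.968, -0.157], [0.0, 0.0, 0.0, 1.0]]
```

View pics/scene0.png

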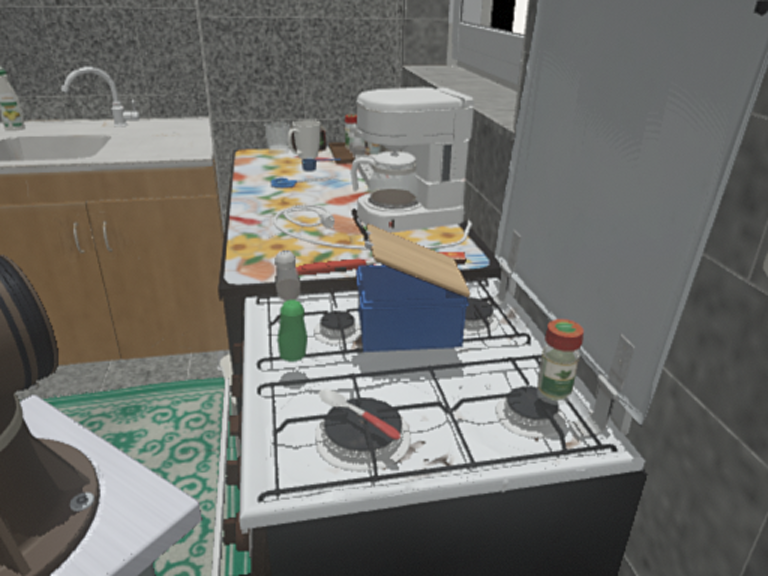

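View pics/side0.png

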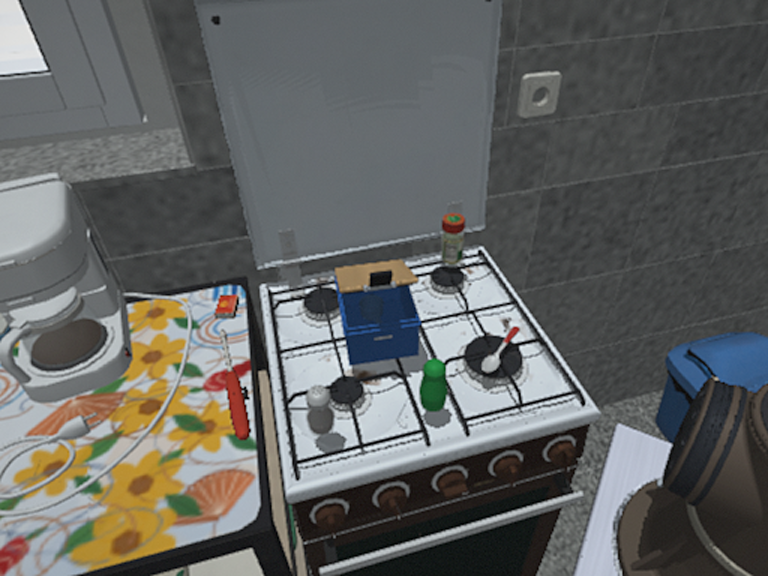

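The scene picture shows the blue box at about (412,305) with its wooden lid up. In the side picture it is at (380,320), with the black latch at (381,279). The grey and glass salt shaker is at scene (287,275) and side (318,405). The green bottle at scene (292,330) and side (433,385) is the look-alike. The red-capped spice jar is at scene (562,360) and the teaspoon at scene (365,415). Next I'll enlarge the box in both views.

```bash
python3 - <<'E'
import cv2,numpy as np
a=np.load('scene.npy')[145:240,225:325];b=np.load('side.npy')[165:285,200:300]
f=lambda i:cv2.resize(i[...,::-1],None,fx=4,fy=4,interpolation=cv2.INTER_CUBIC)
a=f(a);b=f(b);c=np.zeros((480,800,3),np.uint8);c[:380,:400]=a;c[:,400:]=b
cv2.imwrite('pics/crop.png',c)
E
```

```text
(no output)
```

View pics/crop.png

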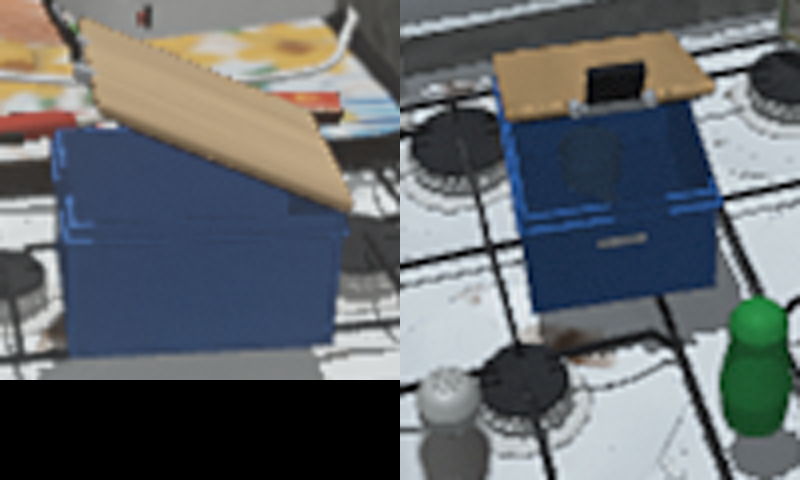

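```bash
cat > h.py <<'E'
import numpy as np
from plant import viewer
def ray(n,u,v):
    c=viewer.camera_info(n);K=np.array(c['intrinsics']);E=np.array(c['extrinsics'])
    return E[:3,3],E[:3,:3]@np.linalg.solve(K,[u,v,1])
def plane(n,u,v,z):
    o,d=ray(n,u,v);return o+d*(z-o[2])/d[2]
def proj(n,p):
    c=viewer.camera_info(n);E=np.linalg.inv(np.array(c['extrinsics']));q=np.array(c['intrinsics'])@(E[:3,:3]@p+E[:3,3]);return q[:2]/q[2]
sc=lambda u,v:('scene',225+u/4,145+v/4)
si=lambda u,v:('side',200+(u-400)/4,165+v/4)
E
python3 - <<'E'
from h import *
from scipy.optimize import least_squares
np.set_printoptions(precision=4,suppress=True)
for nm,q in dict(FRsc=sc(70,356),BRsc=sc(333,344),FLsi=si(535,310),FRsi=si(715,285)).items(): print(nm,plane(*q,0))
# fit x,y,yaw,lid angle, latch
def pts(p):
    x,y,w,a=p;R=lambda v:np.array([x+v[0]*np.cos(w)-v[1]*np.sin(w),y+v[0]*np.sin(w)+v[1]*np.cos(w),v[2]])
    lid=lambda f,s,h:R([75-f*1e3*0-0,0,0]) 
    B=lambda X,Y,Z:R([X,Y,Z])
    L=lambda f,Y,h:R([.075-f*np.cos(a)+h*np.sin(a)*1, Y, .085+f*np.sin(a)+h*np.cos(a)])
    return B,L
def pred(p):
    B,L=pts(p)
    return [('F-',sc(70,356),B(-.075,-.06,0)),('B-',sc(333,344),B(.075,-.06,0)),('F+',si(535,310),B(-.075,.06,0)),('F-',si(715,285),B(-.075,-.06,0)),
    ('lf-',sc(100,116),L(.15,-.062,.0)),('lf+',sc(82,20),L(.15,.062,.009)),('lb-',sc(350,205),L(-.004,-.062,.002)),
    ('lf+',si(498,116),L(.15,.062,.002)),('lf-',si(715,90),L(.15,-.062,.002)),('lb+',si(494,52),L(-.004,.062,.009)),('pin',si(612,106),L(.158,0,.005))]
f=lambda p:np.concatenate([proj(q[0],P)-q[1:] for _,q,P in pred(p)])
x0=[0.4,.15,-1,.5]
F=plane(*si(535,310),0);G=plane(*si(715,285),0);c=(F+G)/2;d=(G-F)[:2];d/=np.hypot(*d)
xa=np.array([-d[1],d[0]]);x0=[*(c[:2]+.075*xa),np.arctan2(xa[1],xa[0]),.5]
print(x0)
s=least_squares(f,x0,loss='soft_l1');print(s.x,np.degrees(s.x[2]));
for (n,_,_),r in zip(pred(s.x),s.fun.reshape(-1,2)):print(n,r)
B,L=pts(s.x)
print('pin',L(.158,0,.005),'front',L(.15,0,.009))
th=.63
print('tip',L(.158+.045*np.cos(th),0,.005+.045*np.sin(th)),'obs',proj('side',L(.158+.045*np.cos(th),0,.005+.045*np.sin(th))),si(615,65))
print('shut pin',pts([*s.x[:3],0])[1](.158,0,.005))
S=lambda u,v:(u/1.5,v/1.5)
for nm,n,u,v in [('salt','side',320,430),('salt','scene',288,298),('green','side',433,408),('green','scene',292,358),('jar','scene',556,400),('spoon1','scene',325,395),('spoon2','scene',397,437)]:print(nm,plane(n,*S(u,v),0))
E
```

```text
FRsc [ 0.4763 -0.1363  0.    ]
BRsc [ 0.5717 -0.2506  0.    ]
FLsi [ 0.5657 -0.0639  0.    ]
FRsi [ 0.475 -0.137  0.   ]
[np.float64(0.567404424034108), np.float64(-0.1588633975518176), np.float64(-0.892229264987463), 0.5]
[ 0.5691 -0.1556 -0.8704  0.4326] -49.87298965199799
F- [-0.1292  0.388 ]
B- [0.4026 0.1718]
F+ [-1.2572  0.9879]
F- [0.001  0.0308]
lf- [-0.8008 -0.0007]
lf+ [ 0.3375 -1.8755]
lb- [1.4513 2.1323]
lf+ [1.3939 1.0454]
lf- [0.0784 0.2935]
lb+ [-1.3545 -0.239 ]
pin [-0.0386 -0.5007]
pin [ 0.5264 -0.1049  0.1558] front [ 0.5321 -0.1117  0.1561]
tip [ 0.5123 -0.0882  0.1951] obs [253.9504 183.4377] ('side', 253.75, 181.25)
shut pin [ 0.5156 -0.0922  0.09  ]
salt [0.5343 0.0686 0.    ]
salt [0.5342 0.0649 0.    ]
green [ 0.4032 -0.0483  0.    ]
green [ 0.4019 -0.0621  0.    ]
jar [ 0.528  -0.4113  0.    ]
spoon1 [ 0.3622 -0.1552  0.    ]
spoon2 [ 0.3484 -0.2771  0.    ]
```

The wooden-lidded blue box is at about (0.568, -0.157), with yaw -50°. Its lid is at about 0.43 rad and the latch faces the (-0.64, 0.77) direction. The crop shows the black latch on the lid's front edge, so this is the box meant. The plan is to shut the fingers, press the lid from above behind the latch, then press the lever over.

Request:
carry_out(rows=[[0.04,0.042,-0.005,0,0,0],[0.08,0.084,-0.01,0,0,0],[0.12,0.126,-0.01,0,0,0],[0.16,0.168,-0.01,0,0,0],[0.2,0.21,-0.01,0,0,0],[0.24,0.252,-0.01,0,0,0],[0.28,0.294,-0.01,0,0,0],[0.32,0.336,-0.01,0,0,0]], grip=-1)

```text
clock: 1.1
tool_pos: [0.4252, 0.1897, 0.2366]
orientation: [-180.0, 0.0, -22.4]
force: [0.4, 0.4, 0.1]
opening: 0.0132
gripper_force: 0.0
```

Request:
carry_out(rows=[[0.04,0.042,0,0,0,0.08],[0.08,0.084,0,0,0,0.16],[0.12,0.126,0,0,0,0.24],[0.16,0.168,0,0,0,0.32],[0.2,0.21,0,0,0,0.4],[0.232,0.248,0,0,0,0.482],[0.232,0.248,0,0,0,0.482],[0.232,0.248,0,0,0,0.482]])

```text
clock: 2.1
tool_pos: [0.5446, -0.1263, 0.2361]
orientation: [180.0, 0.0, -50.0]
force: [-0.2, 0.8, 0.1]
opening: 0.0007
gripper_force: 0.0
```

Request:
carry_out(rows=[[0,0,0.03,0,0,0],[0,0,0.06,0,0,0],[0,0,0.08,0,0,0],[0,0,0.09,0,0,0],[0,0,0.1,0,0,0],[0,0,0.11,0,0,0],[0,0,0.12,0,0,0],[0,0,0.12,0,0,0]])

```text
clock: 3.1
tool_pos: [0.5445, -0.1262, 0.1157]
orientation: [179.9, 0.1, -50.0]
force: [0.7, 0.3, -0.0]
opening: 0.0002
gripper_force: 0.0
```

Request:
carry_out(rows=[[0,0,0.006,0,0,0],[0,0,0.012,0,0,0],[0,0,0.017,0,0,0],[0,0,0.02,0,0,0],[0,0,0.021,0,0,0],[0,0,0.021,0,0,0]])

```text
clock: 3.85
tool_pos: [0.5451, -0.1262, 0.0955]
orientation: [180.0, -0.0, -50.0]
force: [-0.0, -0.5, -0.6]
opening: 0.0004
gripper_force: 0.0
```

```bash
cat > look.py <<'E'
import sys,cv2,numpy as np
from plant import viewer,telemetry
c=np.zeros((480,800,3),np.uint8)
for k,(n,r,q) in enumerate([('scene',145,225),('side',165,200)]):
    i=viewer.snapshot(n)[r:r+120,q:q+100];c[:,400*k:400*k+400]=cv2.resize(i[...,::-1],None,fx=4,fy=4,interpolation=cv2.INTER_CUBIC)
cv2.imwrite(f'pics/{sys.argv[1]}.png',c);o=telemetry.get_obs();print(o['tool_pos'],o['force'],o['clock'])
E
python3 look.py a
```

```text
[ 0.54515284 -0.12618503  0.09569495] [-0.00414789  0.10223478  0.58660213] 3.95
```

View pics/a.png

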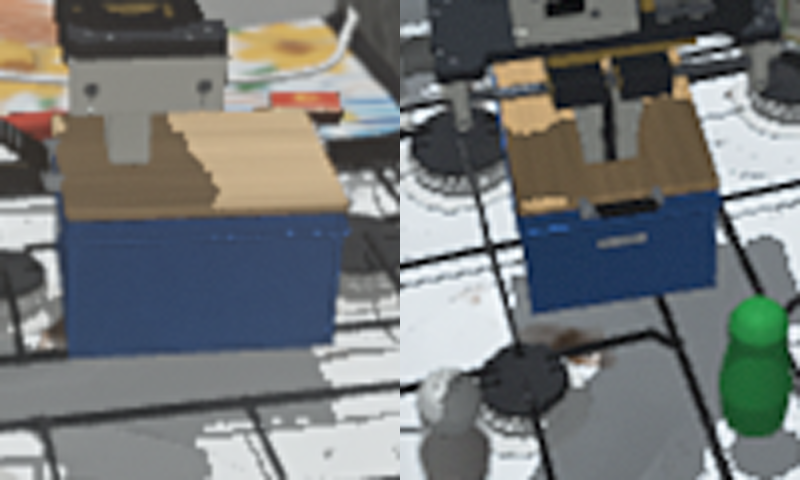

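The lid lies nearly flat and shut, and the latch at side crop (620,205) is still up and seen edge-on. I'll press a few mm more to seat the lid.

Request:
carry_out(rows=[[0,0,0.001,0,0,0],[0,0,0.002,0,0,0],[0,0,0.003,0,0,0],[0,0,0.003,0,0,0]])

```text
clock: 4.45
tool_pos: [0.5453, -0.1261, 0.0939]
orientation: [-180.0, -0.0, -50.0]
force: [-4.7, 2.1, 12.6]
opening: 0.0003
gripper_force: 6.0
```

The lid is seated, with 12.6 N at z = 0.094. Next I lift and move out over the lever.

Request:
carry_out(rows=[[0,0,-0.015,0,0,0],[0,0,-0.04,0,0,0],[0,0,-0.065,0,0,0],[-0.02,0,-0.065,0,0,0],[-0.04,0,-0.065,0,0,0],[-0.06,0,-0.065,0,0,0],[-0.08,0,-0.065,0,0,0],[-0.08,0,-0.065,0,0,0]])

```text
clock: 5.45
tool_pos: [0.4923, -0.0637, 0.1574]
orientation: [180.0, 0.0, -49.9]
force: [0.4, -0.1, -0.2]
opening: 0.0006
gripper_force: 0.0
```

```bash
python3 look.py b
```

```text
[ 0.49350179 -0.06442956  0.15754908] [-0.13083273 -0.69378099  0.01315686] 5.55
```

View pics/b.png

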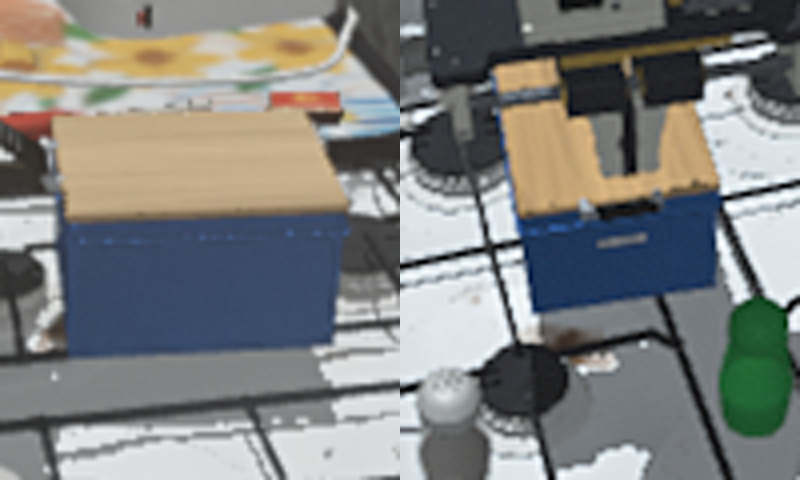

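The lid is flat and shut, and the fingertips at side crop (625,170) hang over the lever at (620,208). Now I press the lever down.

Request:
carry_out(rows=[[0,0,0.02,0,0,0],[0,0,0.035,0,0,0],[0,0,0.045,0,0,0],[0,0,0.053,0,0,0],[0,0,0.061,0,0,0],[0,0,0.069,0,0,0],[0,0,0.077,0,0,0],[0,0,0.085,0,0,0]])

```text
clock: 6.55
tool_pos: [0.4936, -0.065, 0.0719]
orientation: [180.0, 0.0, -50.0]
force: [-0.1, 0.4, -0.2]
opening: 0.0008
gripper_force: 0.0
```

Request:
carry_out(rows=[[0,0,0.005,0,0,0],[0,0,0.005,0,0,0],[0,0,0.005,0,0,0]])

```text
clock: 6.92
tool_pos: [0.4939, -0.0648, 0.0677]
orientation: [-180.0, -0.0, -50.0]
force: [-0.5, -0.8, 0.3]
opening: 0.0004
gripper_force: 0.0
```

```bash
python3 look.py c
```

```text
[ 0.49386151 -0.0648224   0.06784341] [-0.49719509 -0.62276101  0.01418318] 7.025
```

View pics/c.png

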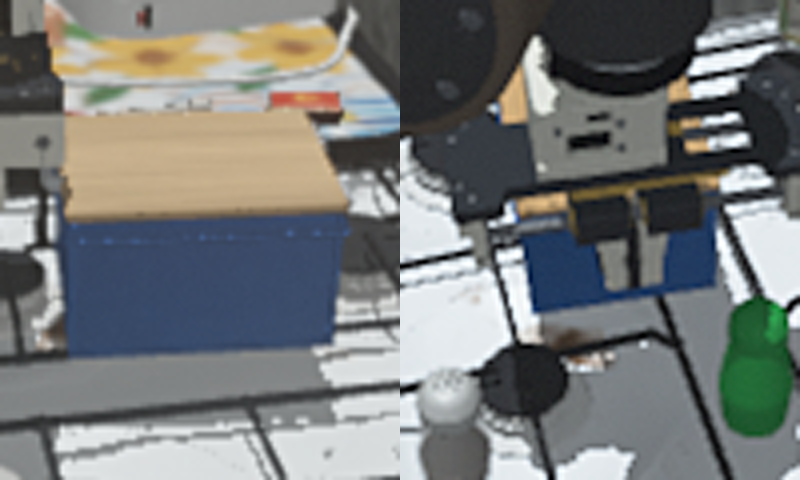

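The fingertips (crop 630,285) are below the lever's centre with no load on them, and box and neighbours have not moved. I'll move clear upward and check the latch.

Request:
carry_out(rows=[[-0.008,0,-0.005,0,0,0],[-0.01,0,-0.03,0,0,0],[-0.01,0,-0.07,0,0,0],[-0.01,0,-0.12,0,0,0],[-0.01,0,-0.16,0,0,0],[-0.01,0,-0.2,0,0,0],[-0.01,0,-0.2,0,0,0],[-0.01,0,-0.2,0,0,0]])

```text
clock: 8.02
tool_pos: [0.4866, -0.0569, 0.2674]
orientation: [-180.0, 0.0, -50.0]
force: [0.1, 0.1, -0.4]
opening: 0.0004
gripper_force: 0.0
```

Request:
carry_out(rows=[[0.04,0,0,0,0,0],[0.08,0,0,0,0,0],[0.11,0,0,0,0,0],[0.11,0,0,0,0,0]])

```text
clock: 8.52
tool_pos: [0.5578, -0.1426, 0.2652]
orientation: [179.8, 0.1, -50.1]
force: [-1.9, 1.0, -0.8]
opening: 0.0003
gripper_force: 0.0
```

```bash
python3 look.py d
```

```text
[ 0.55709345 -0.14137908  0.26609507] [-0.44857236  0.097152    0.10069647] 8.625
```

View pics/d.png

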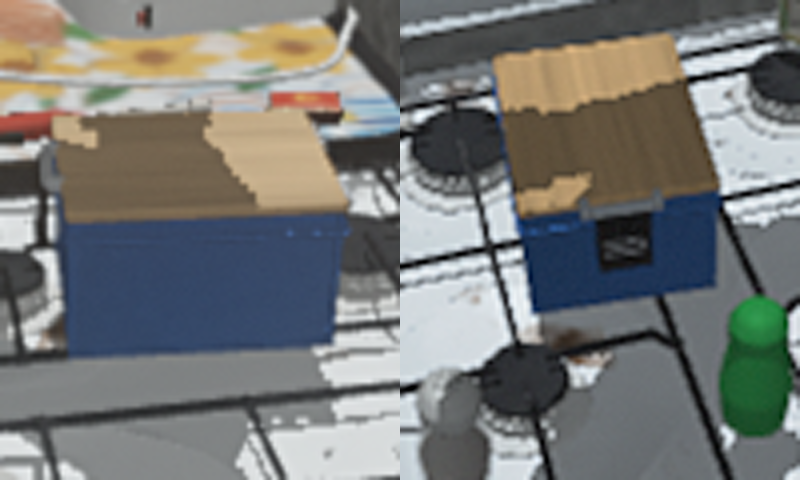

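The lid is shut and the black lever hangs flat on the front wall (side crop 625,240). The box's corners are unmoved and the arm is clear, so I'm handing in.

```bash
python3 -c "
from plant import workorder
print(workorder.close_job())"
```

```text
the job is handed in; nothing more can be done
None
```

The lid is shut, the latch lever is snapped flat against the front of the box, and the job is handed in; the last pictures show the box and salt shaker unmoved, but I did not re-image the spice jar, the teaspoon or the scoop, and no verdict came back.

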